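# Index the modelling turntable a quarter turn

### The arm

A 6-joint arm with a two-finger parallel gripper is mounted at the origin on the work surface. World frame = base frame: x ahead of the robot, y to its left, z up, the work surface at z = 0. Lengths are in m, angles in rad, forces in N, time in s.
With the tool pointing down it reaches from about 0.35 to 0.975 m from the base axis. Payload 7.1 kg.
Tool frame: the origin (TCP) lies at the very end of the fingers, on their centre line; the grasp point (between the pads) lies manip.pinch_z behind it (manip.pinch_z is the distance from the TCP to the grasp point, in m); z points along the fingers, y is the line along which they close (so a half turn about z gives the same grasp; the last joint's range is limited). The gripper opens to 88 mm and grips with 3 to 60 N. Pads are 20 mm wide; open, the fingers measure 115 mm over their backs; the gripper's body (75 mm by 178 mm) begins 61 mm behind the grasp point.
Start: joints at [-1.182, 0.423, 1.63, -0, 1.089, -0.019], TCP at [0.248, -0.574, 0.223] pointing down, gripper open.
Joint ranges: [-3, 3], [-0.9, 2.11], [0.09, 2.58], [-1.31, 4.45], [0.11, 2.69], [-2.54, 2.54]. Speed limits (rad/s): [2.39, 2.39, 3.01, 3.14, 3.14, 3.14].

### API

Orientations are given as a unit quaternion [w, x, y, z].
In Python, from station import manip gives the robot as it stands.
- The arm moves only by the tool move_arm, never from a script. Its argument "series" is a list of rows, each a list of 7 numbers: the shift along the tool's x, y, z in m, then the turn, a rotation vector about the tool's x, y, z in degrees, then the opening, from 0 (shut) to 1 (fully open). In form: [[dx, dy, dz, ax, ay, az, gripper], ...]. A call has 1 to 5 rows; each row is the pose to reach, as a shift and turn from the pose commanded when the call began, along the tool's axes at that moment; what a row does not reach only later rows make up. A row lasts 1/10 s, in which the tool goes at most 50 mm and 8.59 degrees, less where a joint would pass 70% of its speed; a pose out of reach is approached as far as the arm can. A call with a gripper value outside its range is refused whole. The fingers move at their own pace and stop on an object; "grip_force" is the grip in N (left out, the last holds). Time passes only in rows, so rows that repeat a pose let the fingers close. It gives the time, the measured TCP pose, the force, the opening and the grip force at its end, in the units of the state.
- manip.state(): the state, without advancing time (a new reading comes with each control period).
- manip.camera(name): name is "scene" or "top"; returns (picture, depth): 400x640x3 uint8, red, green, blue; 400x640 float32, m along the optical axis (not along the pixel's ray), 0 where there is no reading.
- manip.camera_params(name): a dict with "intrinsics" (3x3 intrinsics, pixels), "cam_to_world" (4x4, takes a point from camera to world coordinates). Camera axes: x right, y down, z forward; pixel columns grow to the right and rows downward; lengths in m; the calibration is good to about 2 mm. A picture is of the moment at which its call begins. camera_params takes no time and is no camera call.
- manip.sign_off(): hands the job in; it is judged then, once.
The state is a dict: "clock": time; "joints": joint angles; "qvel": joint speeds; "tau": joint torques, N m; "tool_pos": TCP position; "tcp_rot": TCP orientation; "wrist_force": force on the tool from outside, world axes, zero at the start; "torque": the same for the moment, N m; "grip_width": finger opening in m; "finger_force": force on a finger pad.
Only numpy, scipy, OpenCV 4.12 (cv2) and the standard library are available. Lean on these libraries where they do the work, as an engineer would, in place of code of your own. Each camera call takes 0.05 s, during which the arm holds its last target. There are 200 camera calls.

### The job

Bring the scrolled front of the plaster corbel round from the plunger's side to your side of the turntable: pull up the index plunger's T-bar, twist it clockwise into its rest notch so that it stays up with your hand off it, then turn the plate a quarter turn clockwise (seen from above) by its upright grip. With the plunger parked until then, lift and twist its T-bar back so that the pin drops fully into the notch now below it and locks the plate. The corbel must not slide, twist round or tip on its board, and the other things on the bench stay where they are.

Things in the scene. Friction and masses are not known exactly. Their poses are not given: they have to be found in the camera images.
- stand: grey base of a modelling turntable, bolted to the bench; origin on the bench at the turntable's vertical axis, z up; base flange radius 110 mm. On its -y side a bracket 46 mm wide, reaching 176 mm from the axis, stands up outside the plate and carries over the plate's rim the vertical sprung index plunger, whose axis is at (0, -118 mm) in this frame. The bracket's top is 112 mm and the steel collar (radius 18 mm) round the plunger 142 mm above the bench.
- table_axis (a point): point on the turntable's vertical axis at the top of its round plywood board (radius 98 mm, top 88 mm above the bench). The board lies on an aluminium index plate, radius 128 mm, top 76 mm above the bench, with four chamfered notches 13 mm wide in its rim, 90 degrees apart.
- turntable (a joint): angle of plate and board, rad, 0 at the start with the plunger's pin (10 mm thick) in a notch; positive is clockwise seen from above; the next notch comes under the plunger at 1.571. Turns by hand with about 1 to 3 N at the grip when the pin is up, and stays where it is left; stops at -1.9 and 1.9. The chamfers centre the plate by themselves if it is within about 0.04 rad of a notch when the pin comes down.
- turn_grip (a point): point to grip on the upright black revolving grip (round, 25 mm thick, 78 mm long, spins freely on its own spindle) that stands on the plate's rim 114 mm from the axis; the point is on its axis, 22 mm below its top end, 138 mm above the bench. At the start it stands at 135 degrees from the stand's x axis, anticlockwise; a quarter turn clockwise takes it to 45 degrees.
- tbar_grip (a point): centre of the plunger's black T-bar: 64 mm long, 15 mm wide, 20 mm high, long axis = this point's x axis, z up; its height is 171 mm above the bench with the pin down (lift 0). The bar and a steel cross pin under it turn together on the plunger.
- plunger_lift (a joint): how far the plunger is pulled up, m: 0 = pin fully down in a notch of the plate, top stop at 0.029. A spring pulls it down with about 5 N at 0 and 12 N at 0.020. The pin is clear of the plate above 0.014. At twist 0 the cross pin sits in a deep slot of the collar and the bar cannot twist; above 0.020 the cross pin clears the collar's lands and the bar can be twisted. In the rest notch it stays up by itself at about 0.017.
- plunger_twist (a joint): twist of the T-bar, rad, positive clockwise seen from above; 0 = over the deep slot (stop at -0.03), 1.40 = middle of the rest notch, which is 3 mm deep and catches from about 1.1 to 1.7; stop at 1.80. To let the pin down the bar is lifted out of the rest notch (above 0.020) and twisted back to 0, within about 0.1.
- corbel: loose white plaster corbel (scroll bracket), 72 mm wide (x), 68 mm deep (y), 70 mm high, about 0.4 kg, standing in the middle of the board; origin under its centre, its scrolled front faces its -y (seen from above the scroll stands out 20 mm in front of the flat top slab), at the start towards the plunger
- spatula: loose metal spatula lying beside the turntable, bystander; 190 mm
- brush: loose brush lying beside the turntable, bystander; 170 mm
- rosette: loose small plaster rosette lying beside the turntable, bystander; 68 mm across, 20 mm high
- mixing_bowl: loose rubber mixing bowl, bystander; 130 mm across, 75 mm high
- water_bottle: loose water bottle, bystander; 64 mm across, 200 mm high
- mallet: loose wooden mallet lying on the bench, bystander; 250 mm long, 64 mm high
- cast_tile: loose plaster tile on a small wooden board, bystander; 150 x 110 x 28 mm

How it is judged:
By the outcome, as a careful person would: the job done as asked, in the order asked, and still so for the second after the job is handed in, with the robot touching nothing.
It also fails if it takes over 64 s, if anything falls off the work surface, if the arm or the gripper's body presses on something with over 40 N, if the wrist force passes 120 N, or if a joint passes its speed limit or range.

## Working session

There is one attempt and no reset: what is moved stays moved. The work goes in short steps, Python scripts to look and compute and a tool call to move; the robot and the scene stay as the last step left them, time stands still between calls to the robot, and variables do not carry over. Pictures are saved under pics/ and viewed, at most 10 in all, crops included, and the job is handed in when it is done.

Besides the shell and the picture viewer there is one more tool, called as name(argument=value, ...), one argument or row to a line, values as JSON. move_arm: Moves the arm, as the interface text tells. Its arguments: {"type":"object","properties":{"series":{"type":"array","items":{"type":"array","items":{"type":"number"}}},"grip_force":{"type":"number"}},"required":["series"]}

```bash
mkdir -p pics; ls
python3 - <<'E'
from station import manip
import cv2,numpy as np
print(manip.pinch_z, manip.state())
for n in("top","scene"):
    p,d=manip.camera(n); cv2.imwrite(f"pics/{n}0.png",p[:,:,::-1]); np.save(f"{n}0.npy",d)
    c=manip.camera_params(n); print(n,c["intrinsics"],np.round(c["cam_to_world"],3))
E
```

```text
pics
0.0187 {'clock': 0.0, 'joints': array([-1.18204055e+00,  4.23849664e-01,  1.63065859e+00, -1.33226477e-05,
        1.08859270e+00, -1.90188679e-02]), 'qvel': array([-8.41646912e-05, -4.64618162e-04, -8.33090170e-04, -4.66458363e-04,
       -6.73117437e-04, -2.20829384e-04]), 'tau': array([-7.05277562e-04, -5.44627833e+01, -2.73675835e+01,  6.43365341e-02,
        2.27266556e-02, -1.19720248e-04]), 'tool_pos': array([ 0.24765964, -0.57325032,  0.22190852]), 'tcp_rot': array([-7.40216970e-04,  9.79285978e-01,  2.02480628e-01, -1.44425010e-04]), 'wrist_force': array([0.09857868, 0.01739659, 0.36725497]), 'torque': array([ 0.00533154,  0.05268586, -0.02807537]), 'finger_force': 0.0, 'grip_width': 0.08766378776105929}
top [[501.60062474   0.         322.02973155]
 [  0.         501.60062474 203.30466628]
 [  0.           0.           1.        ]] [[ 0.014 -0.996  0.093  0.485]
 [-1.    -0.012  0.023 -0.013]
 [-0.021 -0.093 -0.995  1.521]
 [ 0.     0.     0.     1.   ]]
scene [[437.20891591   0.         324.19507897]
 [  0.         437.20891591 199.71992901]
 [  0.           0.           1.        ]] [[-0.109  0.786 -0.609  1.317]
 [ 0.994  0.089 -0.063  0.07 ]
 [ 0.004 -0.612 -0.791  1.054]
 [ 0.     0.     0.     1.   ]]
```

View pics/top0.png

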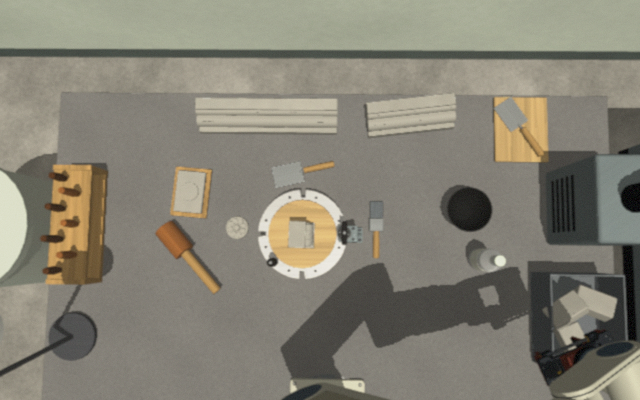

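View pics/scene0.png

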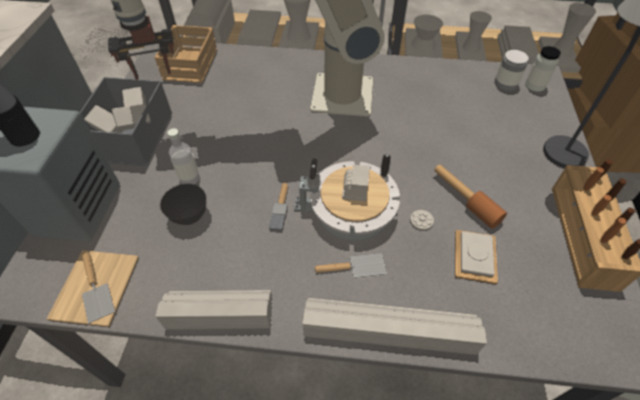

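The top view shows the turntable axis near (302,233), the T-bar near (346,232) and the grip near (272,261). The stand is roughly aligned with the world axes. Next I measure with depth.

```bash
cat > h.py <<'E'
import numpy as np,cv2
from station import manip
def cloud(n,d=None):
    if d is None: p,d=manip.camera(n)
    else: p=None
    c=manip.camera_params(n);K=c["intrinsics"];T=c["cam_to_world"]
    v,u=np.mgrid[0:400,0:640]
    P=np.stack([(u-K[0,2])/K[0,0]*d,(v-K[1,2])/K[1,1]*d,d],-1)@T[:3,:3].T+T[:3,3]
    P[d==0]=np.nan
    return p,P
def circ(x,y):
    A=np.c_[2*x,2*y,np.ones(len(x))];s=np.linalg.lstsq(A,x*x+y*y,rcond=None)[0]
    return s[0],s[1],np.sqrt(s[2]+s[0]**2+s[1]**2)
E
python3 - <<'E'
from h import *
for n in("top","scene"):
    _,P=cloud(n,np.load(n+"0.npy")); x,y,z=np.moveaxis(P,-1,0)
    near=np.hypot(x-.455,y-.03)<.2
    # plate outer edge
    m=(near&(z>.066)&(z<.095)).astype(np.uint8)
    m=cv2.morphologyEx(m,cv2.MORPH_CLOSE,np.ones((9,9)))
    cs,_=cv2.findContours(m,cv2.RETR_EXTERNAL,cv2.CHAIN_APPROX_NONE)
    q=max(cs,key=cv2.contourArea)[:,0]; c=manip.camera_params(n);K=c["intrinsics"];T=c["cam_to_world"]
    r=np.c_[(q[:,0]-K[0,2])/K[0,0],(q[:,1]-K[1,2])/K[1,1],np.ones(len(q))]@T[:3,:3].T
    X=T[:3,3]+r*((.076-T[2,3])/r[:,2])[:,None]
    ok=np.ones(len(X),bool)
    for _ in range(8):
        a,b,R=circ(X[ok,0],X[ok,1]); e=np.hypot(X[:,0]-a,X[:,1]-b)-R; ok=abs(e)<max(.003,1*np.std(e[ok]))
    print(n,"plate",a,b,R,ok.sum())
    for nm,lo,hi,cc in(("tbar",.168,.2,(a,b-.118)),("grip",.145,.175,(a-.08,b+.08)),("corb",.14,.17,(a,b)),("bracket",.10,.12,(a,b-.15))):
        s=near&(z>lo)&(z<hi)&(np.hypot(x-cc[0],y-cc[1])<.06)
        if s.sum()<4: print(nm,"few");continue
        pts=np.c_[x[s],y[s]]; print(nm,s.sum(),pts.mean(0).round(4),"z",np.nanmax(z[s]).round(3),cv2.minAreaRect(pts.astype(np.float32)))
ims=[cv2.resize(cv2.imread("pics/top0.png")[180:290,245:375],None,fx=3,fy=3,interpolation=cv2.INTER_CUBIC),cv2.resize(cv2.imread("pics/scene0.png")[140:250,290:420],None,fx=3,fy=3,interpolation=cv2.INTER_CUBIC)]
cv2.imwrite("pics/c0.png",np.hstack(ims))
E
```

```text
top plate 0.5310153478165616 0.07497646678375955 0.126389111524421 167
tbar 138 [ 0.532  -0.0432] z 0.192 ((0.5328013896942139, -0.04339762404561043), (0.06155543774366379, 0.013707074336707592), 0.6648309826850891)
grip 62 [0.4503 0.1542] z 0.168 ((0.44991031289100647, 0.15445148944854736), (0.021432694047689438, 0.021374335512518883), 50.25143814086914)
corb 583 [0.5272 0.0782] z 0.167 ((0.5278536677360535, 0.07603141665458679), (0.07067258656024933, 0.06219985708594322), 0.8050903081893921)
bracket 157 [ 0.5322 -0.063 ] z 0.12 ((0.5324008464813232, -0.05191221833229065), (0.042227085679769516, 0.05628586933016777), 0.713370680809021)
scene plate 0.5353249725036694 0.07522809310739692 0.12780074141760417 139
tbar 113 [ 0.5388 -0.0412] z 0.186 ((0.5363060235977173, -0.04185323789715767), (0.06276359409093857, 0.014756878837943077), 0.49909815192222595)
grip 55 [0.4573 0.1554] z 0.164 ((0.45645207166671753, 0.1549825519323349), (0.02109760046005249, 0.01827801950275898), 75.91215515136719)
corb 477 [0.5335 0.0795] z 0.163 ((0.5302842855453491, 0.07636627554893494), (0.06480633467435837, 0.07730171084403992), 89.37638854980469)
bracket 194 [ 0.5451 -0.0572] z 0.12 ((0.5348656177520752, -0.051821183413267136), (0.057804349809885025, 0.04937867820262909), 89.62987518310547)
```

View pics/c0.png

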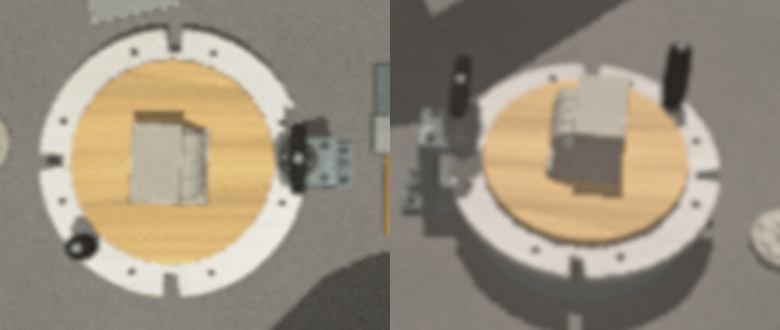

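Top and scene agree. The axis is at (0.533, 0.0755) and the T-bar centre at (0.5335, -0.043), with the bar along world x (yaw about 0.6°). The grip is at (0.4525, 0.156). All of this matches the given geometry. I go above the T-bar with a half-turned yaw, so the last joint has room for the twist.

move_arm(
  series=[
    [0, 0, -0.03, 0, 0, 0, 0.6],
    [0, 0, -0.06, 0, 0, 0, 0.6],
    [0.035, -0.028, -0.065, 0, 0, 0, 0.6],
    [0.07, -0.055, -0.065, 0, 0, 0, 0.6],
    [0.105, -0.083, -0.065, 0, 0, 0, 0.6],
  ],
)

```text
clock: 0.6
tool_pos: [0.3116, -0.4546, 0.2876]
tcp_rot: [0.0, 0.979, 0.202, 0.0]
wrist_force: [1.1, -0.6, -0.6]
grip_width: 0.054
finger_force: 0.0
```

move_arm(
  series=[
    [0.035, -0.028, 0, 0, 0, 0, 0.6],
    [0.07, -0.055, 0, 0, 0, 0, 0.6],
    [0.105, -0.083, 0, 0, 0, 0, 0.6],
    [0.14, -0.11, 0, 0, 0, 0, 0.6],
    [0.175, -0.138, 0, 0, 0, 0, 0.6],
  ],
)

```text
clock: 1.1
tool_pos: [0.4176, -0.2581, 0.2875]
tcp_rot: [-0.0, 0.979, 0.202, -0.0]
wrist_force: [0.8, -0.1, -0.9]
grip_width: 0.0527
finger_force: 0.0
```

move_arm(
  series=[
    [0.04, -0.03, 0, 0, 0, -8, 0.6],
    [0.08, -0.06, 0, 0, 0, -16, 0.6],
    [0.12, -0.09, 0, 0, 0, -24, 0.6],
    [0.16, -0.12, 0, 0, 0, -32, 0.6],
    [0.193, -0.152, 0, 0, 0, -40, 0.6],
  ],
)

```text
clock: 1.6
tool_pos: [0.5351, -0.0416, 0.2875]
tcp_rot: [0.0, 0.849, 0.528, 0.0]
wrist_force: [1.1, -0.8, 0.3]
grip_width: 0.0529
finger_force: 0.0
```

move_arm(
  series=[
    [0, 0, 0, 0, 0, -8, 0.6],
    [0, 0, 0, 0, 0, -16, 0.6],
    [0, 0, 0, 0, 0, -24, 0.6],
    [0, 0, 0, 0, 0, -32, 0.6],
    [0, 0, 0, 0, 0, -40, 0.6],
  ],
)

```text
clock: 2.1
tool_pos: [0.5339, -0.0435, 0.2873]
tcp_rot: [-0.0, 0.618, 0.786, -0.0]
wrist_force: [-0.1, -0.2, 0.8]
grip_width: 0.0524
finger_force: 0.0
```

move_arm(
  series=[
    [0, 0, 0, 0, 0, -8, 0.6],
    [0, 0, 0, 0, 0, -16, 0.6],
    [0, 0, 0, 0, 0, -24, 0.6],
    [0, 0, 0, 0, 0, -32, 0.6],
    [0, 0, 0, 0, 0, -40, 0.6],
  ],
)

```text
clock: 2.6
tool_pos: [0.5339, -0.0437, 0.2873]
tcp_rot: [-0.0, 0.312, 0.95, -0.0]
wrist_force: [0.5, 0.1, 0.3]
grip_width: 0.0526
finger_force: 0.0
```

move_arm(
  series=[
    [0, 0, 0, 0, 0, -8, 0.6],
    [0, 0, 0, 0, 0, -16, 0.6],
    [0, 0, 0, 0, 0, -24, 0.6],
    [0, 0, 0, 0, 0, -32, 0.6],
    [0, 0, 0, 0, 0, -37, 0.6],
  ],
)

```text
clock: 3.1
tool_pos: [0.5339, -0.0437, 0.2873]
tcp_rot: [-0.0, -0.006, 1.0, 0.0]
wrist_force: [0.3, 1.0, -0.2]
grip_width: 0.0524
finger_force: 0.0
```

```bash
cat >> h.py <<'E'
from scipy.spatial.transform import Rotation as Ro
def go(x,y,z,yaw):
    "pinch target world, yaw = angle of tool y (deg); prints remaining tool-frame shift/turn"
    s=manip.state();q=s["tcp_rot"];R=Ro.from_quat([q[1],q[2],q[3],q[0]])
    a=np.radians(yaw);ty=np.array([np.cos(a),np.sin(a),0]);tz=np.array([0,0,-1.]);tx=np.cross(ty,tz)
    G=Ro.from_matrix(np.c_[tx,ty,tz]);t=np.array([x,y,z-manip.pinch_z])
    print("t",round(s["clock"],2),"tcp",s["tool_pos"].round(4),"yaw",np.degrees(np.arctan2(*R.as_matrix()[1::-1,1])).round(1),"j6",s["joints"][5].round(2),"F",s["wrist_force"].round(1),"w",round(s["grip_width"],4))
    print("shift",R.inv().apply(t-s["tool_pos"]).round(4),"turn",np.degrees((R.inv()*G).as_rotvec()).round(1))
E
python3 -c "
from h import *
go(.5335,-.043,.174,90.6)"
```

```text
t 3.1 tcp [ 0.5339 -0.0437  0.2873] yaw 90.7 j6 -1.69 F [ 0.3  1.  -0.2] w 0.0524
shift [0.0003 0.0007 0.132 ] turn [ 0.  -0.   0.1]
```

move_arm(
  series=[
    [0, 0.001, 0.04, 0, 0, 0, 0.6],
    [0, 0.001, 0.08, 0, 0, 0, 0.6],
    [0, 0.001, 0.11, 0, 0, 0, 0.6],
    [0, 0.001, 0.125, 0, 0, 0, 0.6],
    [0, 0.001, 0.132, 0, 0, 0, 0.6],
  ],
)

```text
clock: 3.6
tool_pos: [0.5328, -0.0426, 0.1536]
tcp_rot: [-0.002, -0.003, 1.0, 0.0]
wrist_force: [-0.2, -0.3, 0.8]
grip_width: 0.0526
finger_force: 0.0
```

move_arm(
  series=[
    [0, 0, 0, 0, 0, 0, 0],
    [0, 0, 0, 0, 0, 0, 0],
    [0, 0, 0, 0, 0, 0, 0],
    [0, 0, 0, 0, 0, 0, 0],
    [0, 0, 0, 0, 0, 0, 0],
  ],
  grip_force=30,
)

```text
clock: 4.1
tool_pos: [0.5345, -0.0427, 0.1564]
tcp_rot: [0.001, -0.003, 1.0, -0.0]
wrist_force: [-0.2, 2.8, 1.4]
grip_width: 0.0163
finger_force: 1.6
```

move_arm(
  series=[
    [0, 0, 0, 0, 0, 0, 0],
    [0, 0, 0, 0, 0, 0, 0],
    [0, 0, 0, 0, 0, 0, 0],
    [0, 0, 0, 0, 0, 0, 0],
  ],
)

```text
clock: 4.5
tool_pos: [0.5346, -0.0422, 0.1563]
tcp_rot: [0.001, -0.003, 1.0, 0.0]
wrist_force: [-0.9, 4.9, 5.6]
grip_width: 0.0148
finger_force: 30.0
```

The bar is held at 14.8 mm, with the tool centred to within about 0.5 mm. Lifting.

move_arm(
  series=[
    [0, 0.001, -0.005, 0, 0, 0, 0],
    [0, 0.001, -0.01, 0, 0, 0, 0],
    [0, 0.001, -0.015, 0, 0, 0, 0],
    [0, 0.001, -0.02, 0, 0, 0, 0],
    [0, 0.001, -0.0245, 0, 0, 0, 0],
  ],
)

```text
clock: 5.0
tool_pos: [0.5342, -0.0419, 0.1799]
tcp_rot: [-0.0, -0.003, 1.0, -0.0]
wrist_force: [6.0, -0.6, -15.3]
grip_width: 0.0151
finger_force: 30.0
```

move_arm(
  series=[
    [0, 0, 0, 0, 0, 0, 0],
    [0, 0, 0, 0, 0, 0, 0],
  ],
)

```text
clock: 5.2
tool_pos: [0.5341, -0.0419, 0.1797]
tcp_rot: [0.0, -0.003, 1.0, -0.0]
wrist_force: [6.4, -0.4, -15.1]
grip_width: 0.015
finger_force: 30.0
```

move_arm(
  series=[
    [-0.001, 0, 0, 0, 0, 4, 0],
    [-0.001, 0, 0, 0, 0, 9, 0],
    [-0.001, 0, 0, 0, 0, 14, 0],
    [-0.001, 0, 0, 0, 0, 19, 0],
    [-0.001, 0, 0, 0, 0, 24, 0],
  ],
)

```text
clock: 5.7
tool_pos: [0.5341, -0.0426, 0.1792]
tcp_rot: [-0.001, 0.206, 0.978, -0.001]
wrist_force: [3.5, -4.4, -14.5]
grip_width: 0.0149
finger_force: 30.0
```

```bash
python3 -c "
from h import *
go(.534,-.0425,.1984,66.7);print(manip.state()['torque'])"
```

```text
t 5.7 tcp [ 0.5341 -0.0426  0.1792] yaw 66.2 j6 -1.25 F [  3.5  -4.4 -14.5] w 0.0149
shift [ 0.0002  0.     -0.0005] turn [-0.1 -0.1 -0.5]
[-0.86410705 -0.86846488  0.0925229 ]
```

move_arm(
  series=[
    [0, 0, -0.0005, 0, 0, 6, 0],
    [0, 0, -0.001, 0, 0, 12, 0],
    [0, 0, -0.001, 0, 0, 18, 0],
    [0, 0, -0.001, 0, 0, 24, 0],
    [0, 0, -0.001, 0, 0, 30, 0],
  ],
)

```text
clock: 6.2
tool_pos: [0.5335, -0.0433, 0.1799]
tcp_rot: [-0.001, 0.453, 0.892, -0.002]
wrist_force: [1.2, -8.8, -15.1]
grip_width: 0.0148
finger_force: 30.0
```

move_arm(
  series=[
    [0, 0, 0, 0, 0, 6, 0],
    [0, 0, 0, 0, 0, 12, 0],
    [0, 0, 0, 0, 0, 18, 0],
    [0, 0, 0, 0, 0, 24, 0],
    [0, 0, 0, 0, 0, 27, 0],
  ],
)

```text
clock: 6.7
tool_pos: [0.5326, -0.0437, 0.1796]
tcp_rot: [-0.001, 0.648, 0.762, -0.003]
wrist_force: [-1.2, -11.2, -14.9]
grip_width: 0.015
finger_force: 30.0
```

```bash
python3 -c "
from h import *
go(.534,-.0425,.1984,10.6);print(manip.state()['torque'])"
```

```text
t 6.7 tcp [ 0.5326 -0.0437  0.1796] yaw 9.2 j6 -0.26 F [ -1.2 -11.2 -14.9] w 0.015
shift [ 0.0009  0.0016 -0.0001] turn [-0.3  0.1 -1.4]
[-1.76500323 -0.27539128  0.03692788]
```

The twist is about 81°. Now I lower it into the rest notch; the spring pull should vanish near lift 0.017.

move_arm(
  series=[
    [-0.001, 0, 0.002, 0, 0, 0, 0],
    [-0.002, 0, 0.004, 0, 0, 0, 0],
    [-0.002, 0, 0.006, 0, 0, 0, 0],
    [-0.002, 0, 0.007, 0, 0, 0, 0],
    [-0.002, 0, 0.007, 0, 0, 0, 0],
  ],
)

```text
clock: 7.2
tool_pos: [0.5329, -0.044, 0.1733]
tcp_rot: [-0.002, 0.647, 0.763, -0.002]
wrist_force: [-7.1, -4.9, -9.3]
grip_width: 0.015
finger_force: 30.0
```

move_arm(
  series=[
    [0, 0, 0.0005, 0, 0, 0, 0],
    [0, 0, 0.001, 0, 0, 0, 0],
    [0, 0, 0.0015, 0, 0, 0, 0],
    [0, 0, 0.0015, 0, 0, 0, 0],
  ],
)

```text
clock: 7.6
tool_pos: [0.533, -0.0441, 0.1731]
tcp_rot: [-0.002, 0.647, 0.763, -0.002]
wrist_force: [-10.2, -3.7, 2.5]
grip_width: 0.0146
finger_force: 30.0
```

The bar now pushes up on the tool and does not go lower, so it is in the rest notch. Releasing.

move_arm(
  series=[
    [0, 0, 0, 0, 0, 0, 0.2],
    [0, 0, 0, 0, 0, 0, 0.5],
    [0, 0, 0, 0, 0, 0, 0.5],
    [0, 0, 0, 0, 0, 0, 0.5],
    [0, 0, 0, 0, 0, 0, 0.5],
  ],
)

```text
clock: 8.1
tool_pos: [0.5361, -0.0436, 0.1732]
tcp_rot: [0.001, 0.647, 0.762, 0.0]
wrist_force: [-0.4, -0.1, 0.4]
grip_width: 0.0433
finger_force: 0.0
```

move_arm(
  series=[
    [0, 0, -0.02, 0, 0, 0, 0.5],
    [0, 0, -0.05, 0, 0, 0, 0.5],
    [0, 0, -0.09, 0, 0, 0, 0.5],
    [0, 0, -0.13, 0, 0, 0, 0.5],
    [0, 0, -0.13, 0, 0, 0, 0.5],
  ],
)

```text
clock: 8.6
tool_pos: [0.5387, -0.0439, 0.3086]
tcp_rot: [0.004, 0.647, 0.762, 0.003]
wrist_force: [0.5, 0.1, -0.4]
grip_width: 0.0439
finger_force: 0.0
```

Run:
```python
from h import *
go(.4525,.156,.138,9.2)
p,P=cloud("scene")
p2,_=cloud("top")
f=lambda i,a,b,c,d:cv2.resize(i[a:b,c:d],(390,330),interpolation=cv2.INTER_CUBIC)
cv2.imwrite("pics/c1.png",np.hstack([f(p2,180,290,245,375),f(p,140,250,290,420)])[:,:,::-1])
```

```text
t 8.6 tcp [ 0.5387 -0.0439  0.3086] yaw 9.4 j6 -0.27 F [ 0.5  0.1 -0.4] w 0.0439
shift [ 0.2118 -0.0544  0.1882] turn [0.6 0.1 0.2]
```

View pics/c1.png

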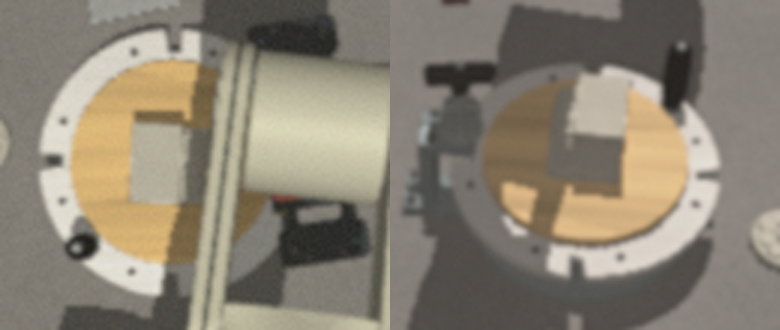

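The T-bar is parked crosswise and stays up with the hand off. The plate and corbel are unchanged, and the grip stands at crop (80,245). On to the grip.

move_arm(
  series=[
    [0.04, -0.011, 0, 0, 0, 0, 0.6],
    [0.085, -0.022, 0, 0, 0, 0, 0.6],
    [0.13, -0.033, 0, 0, 0, 0, 0.6],
    [0.175, -0.044, 0, 0, 0, 4, 0.6],
    [0.2115, -0.0545, 0, 0, 0, 9, 0.6],
  ],
)

```text
clock: 9.2
tool_pos: [0.4453, 0.1576, 0.301]
tcp_rot: [-0.001, 0.706, 0.708, -0.001]
wrist_force: [0.8, 0.8, -0.8]
grip_width: 0.0527
finger_force: 0.0
```

move_arm(
  series=[
    [0, 0, 0.03, 0, 0, 0, 0.6],
    [0, 0, 0.06, 0, 0, 0, 0.6],
    [0, 0, 0.09, 0, 0, 0, 0.6],
    [0, 0, 0.1, 0, 0, 0, 0.6],
    [0, 0, 0.1, 0, 0, 0, 0.6],
  ],
)

```text
clock: 9.7
tool_pos: [0.4457, 0.1556, 0.2006]
tcp_rot: [-0.001, 0.705, 0.709, -0.002]
wrist_force: [0.0, 0.0, -0.4]
grip_width: 0.0526
finger_force: 0.0
```

```bash
python3 -c "
from h import *
go(.4525,.156,.138,0)
_,P=cloud('scene');x,y,z=np.moveaxis(P,-1,0)
s=(z>.12)&(z<.162)&(np.hypot(x-.4525,y-.156)<.035);print(s.sum(),np.median(x[s]),np.median(y[s]),z[s].max())
"
```

```text
t 9.7 tcp [0.4457 0.1556 0.2006] yaw 0.4 j6 0.3 F [ 0.   0.  -0.4] w 0.0526
shift [0.0005 0.0072 0.0813] turn [-0.3  0.1  0.4]
104 0.4607229204848243 0.15501056427611218 0.16133094394470548
```

move_arm(
  series=[
    [0, 0.0075, 0.02, 0, 0, 0, 0.6],
    [0, 0.0075, 0.04, 0, 0, 0, 0.6],
    [0, 0.0075, 0.06, 0, 0, 0, 0.6],
    [0, 0.0075, 0.076, 0, 0, 0, 0.6],
    [0, 0.0075, 0.08, 0, 0, 0, 0.6],
  ],
)

```text
clock: 10.25
tool_pos: [0.455, 0.1561, 0.1225]
tcp_rot: [-0.0, 0.705, 0.709, -0.0]
wrist_force: [-0.6, 0.4, -0.5]
grip_width: 0.0528
finger_force: 0.0
```

move_arm(
  series=[
    [0, 0, 0, 0, 0, 0, 0.2],
    [0, 0, 0, 0, 0, 0, 0.2],
    [0, 0, 0, 0, 0, 0, 0.2],
    [0, 0, 0, 0, 0, 0, 0.2],
    [0, 0, 0, 0, 0, 0, 0.2],
  ],
  grip_force=20,
)

```text
clock: 10.75
tool_pos: [0.4549, 0.1565, 0.1233]
tcp_rot: [-0.0, 0.705, 0.709, 0.0]
wrist_force: [-3.0, 2.1, 6.5]
grip_width: 0.0251
finger_force: 20.0
```

```bash
python3 -c "
from h import *
go(.4525,.156,.138,0)
"
```

```text
t 10.75 tcp [0.4549 0.1565 0.1233] yaw 0.4 j6 0.3 F [-3.   2.1  6.5] w 0.0251
shift [-0.0005 -0.0024  0.004 ] turn [ 0.  -0.   0.4]
```

```bash
python3 -c "
import numpy as np
for k in range(6):
    a=np.radians(135.6-15*k); t=a-np.radians(3*np.arange(1,6))
    print([[round(.114*(np.sin(b)-np.sin(a)),4),round(.114*(np.cos(b)-np.cos(a)),4)] for b in t])
"
```

```text
[[np.float64(0.0042), np.float64(0.0043)], [np.float64(0.0081), np.float64(0.0088)], [np.float64(0.0118), np.float64(0.0135)], [np.float64(0.0152), np.float64(0.0184)], [np.float64(0.0184), np.float64(0.0234)]]
[[np.float64(0.0029), np.float64(0.0052)], [np.float64(0.0055), np.float64(0.0106)], [np.float64(0.0079), np.float64(0.0161)], [np.float64(0.0099), np.float64(0.0217)], [np.float64(0.0117), np.float64(0.0274)]]
[[np.float64(0.0015), np.float64(0.0058)], [np.float64(0.0026), np.float64(0.0116)], [np.float64(0.0034), np.float64(0.0176)], [np.float64(0.004), np.float64(0.0235)], [np.float64(0.0042), np.float64(0.0295)]]
[[np.float64(-0.0001), np.float64(0.006)], [np.float64(-0.0005), np.float64(0.0119)], [np.float64(-0.0012), np.float64(0.0178)], [np.float64(-0.0022), np.float64(0.0237)], [np.float64(-0.0036), np.float64(0.0295)]]
[[np.float64(-0.0016), np.float64(0.0057)], [np.float64(-0.0036), np.float64(0.0114)], [np.float64(-0.0058), np.float64(0.0169)], [np.float64(-0.0083), np.float64(0.0223)], [np.float64(-0.0111), np.float64(0.0276)]]
[[np.float64(-0.0031), np.float64(0.0051)], [np.float64(-0.0064), np.float64(0.0101)], [np.float64(-0.01), np.float64(0.0148)], [np.float64(-0.0138), np.float64(0.0194)], [np.float64(-0.0179), np.float64(0.0238)]]
```

move_arm(
  series=[
    [0.002, 0.002, 0, 0, 0, 0, 0.2],
    [0.0061, 0.0065, 0, 0, 0, 0, 0.2],
    [0.01, 0.011, 0, 0, 0, 0, 0.2],
    [0.0144, 0.0172, 0, 0, 0, 0, 0.2],
    [0.0184, 0.0234, 0, 0, 0, 0, 0.2],
  ],
)

```text
clock: 11.25
tool_pos: [0.4798, 0.1741, 0.1234]
tcp_rot: [0.001, 0.704, 0.71, 0.001]
wrist_force: [3.6, -11.2, 4.7]
grip_width: 0.0249
finger_force: 20.0
```

move_arm(
  series=[
    [0.0029, 0.0052, 0, 0, 0, 0, 0.2],
    [0.0055, 0.0106, 0, 0, 0, 0, 0.2],
    [0.0079, 0.0161, 0, 0, 0, 0, 0.2],
    [0.0099, 0.0217, 0, 0, 0, 0, 0.2],
    [0.0117, 0.0274, 0, 0, 0, 0, 0.2],
  ],
)

```text
clock: 11.75
tool_pos: [0.507, 0.1841, 0.1233]
tcp_rot: [0.002, 0.704, 0.71, -0.001]
wrist_force: [3.1, -20.1, 9.5]
grip_width: 0.0251
finger_force: 20.0
```

There is a radial pull of about 20 N, so the arc is roughly 3 mm too far out in y. I correct that while continuing.

move_arm(
  series=[
    [0.0, 0.0058, 0, 0, 0, 0, 0.2],
    [0.0, 0.0116, 0, 0, 0, 0, 0.2],
    [0.0004, 0.0176, 0, 0, 0, 0, 0.2],
    [0.001, 0.0235, 0, 0, 0, 0, 0.2],
    [0.0012, 0.0295, 0, 0, 0, 0, 0.2],
  ],
)

```text
clock: 12.25
tool_pos: [0.5355, 0.1864, 0.1233]
tcp_rot: [0.001, 0.705, 0.71, -0.001]
wrist_force: [-2.1, -11.7, 9.2]
grip_width: 0.0248
finger_force: 20.0
```

move_arm(
  series=[
    [-0.0003, 0.006, 0, 0, 0, 0, 0.2],
    [-0.001, 0.0119, 0, 0, 0, 0, 0.2],
    [-0.0017, 0.0178, 0, 0, 0, 0, 0.2],
    [-0.0027, 0.0237, 0, 0, 0, 0, 0.2],
    [-0.0041, 0.0295, 0, 0, 0, 0, 0.2],
  ],
)

```text
clock: 12.75
tool_pos: [0.5641, 0.1818, 0.1233]
tcp_rot: [0.001, 0.705, 0.71, -0.002]
wrist_force: [-5.3, -13.0, 13.6]
grip_width: 0.0245
finger_force: 20.0
```

move_arm(
  series=[
    [-0.0022, 0.0057, -0.0005, 0, 0, 0, 0.2],
    [-0.0046, 0.0114, -0.001, 0, 0, 0, 0.2],
    [-0.0073, 0.0169, -0.0015, 0, 0, 0, 0.2],
    [-0.01, 0.0223, -0.002, 0, 0, 0, 0.2],
    [-0.0128, 0.0276, -0.002, 0, 0, 0, 0.2],
  ],
)

```text
clock: 13.25
tool_pos: [0.5904, 0.17, 0.1235]
tcp_rot: [-0.001, 0.705, 0.709, -0.003]
wrist_force: [-5.7, -6.0, 0.6]
grip_width: 0.0247
finger_force: 20.0
```

move_arm(
  series=[
    [-0.0031, 0.0051, 0, 0, 0, 0, 0.2],
    [-0.0064, 0.0101, 0, 0, 0, 0, 0.2],
    [-0.01, 0.0148, 0, 0, 0, 0, 0.2],
    [-0.0138, 0.0194, 0, 0, 0, 0, 0.2],
    [-0.0179, 0.0238, 0, 0, 0, 0, 0.2],
  ],
)

```text
clock: 13.75
tool_pos: [0.6133, 0.1519, 0.1234]
tcp_rot: [-0.001, 0.705, 0.709, -0.003]
wrist_force: [-9.9, -7.3, 3.9]
grip_width: 0.0246
finger_force: 20.0
```

Run:
```python
from h import *
go(.6128,.157,.138,0)
p,P=cloud("scene")
p2,P2=cloud("top");np.save("t2.npy",P2);np.save("s2.npy",P)
for Q in(P,P2):
    x,y,z=np.moveaxis(Q,-1,0)
    s=(z>.145)&(z<.17)&(np.hypot(x-.533,y-.075)<.05)
    print(s.sum(),cv2.minAreaRect(np.c_[x[s],y[s]].astype(np.float32)))
f=lambda i,a,b,c,d:cv2.resize(i[a:b,c:d],(390,330),interpolation=cv2.INTER_CUBIC)
cv2.imwrite("pics/c2.png",np.hstack([f(p2,180,290,245,375),f(p,140,250,290,420)])[:,:,::-1])
```

```text
t 13.75 tcp [0.6133 0.1519 0.1234] yaw 0.4 j6 0.22 F [-9.9 -7.3  3.9] w 0.0246
shift [ 0.0051 -0.0004  0.0041] turn [-0.4  0.2  0.4]
411 ((0.5386959314346313, 0.07982207089662552), (0.07179926335811615, 0.060889121145009995), 88.35950469970703)
387 ((0.5322877168655396, 0.06965310871601105), (0.054891861975193024, 0.06262072920799255), 89.3927993774414)
```

View pics/c2.png

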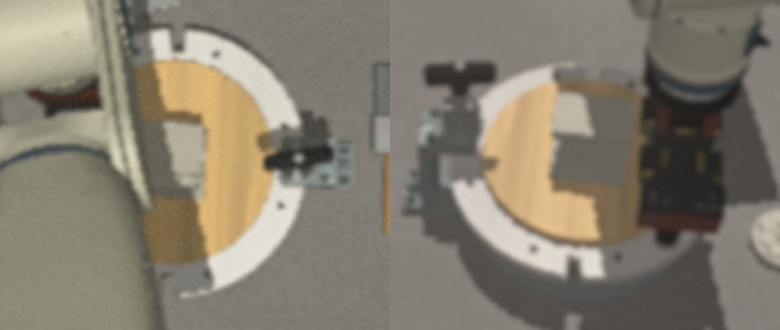

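The plate is nearly a quarter turned: the +x notch is at crop (178,38) against (175,38) before. I measure the residual angle by unwrapping the rim before and after.

```bash
cat >> h.py <<'E'
def prof(n,img,c=(.533,.0755)):
    p=manip.camera_params(n);K=p["intrinsics"];T=np.linalg.inv(p["cam_to_world"])
    A=np.arange(-180,180,.25);out=[]
    for r in np.arange(.1185,.1256,.001):
        a=np.radians(A);W=np.c_[c[0]+r*np.cos(a),c[1]+r*np.sin(a),np.full(len(a),.076),np.ones(len(a))]@T.T
        u=(K[0,0]*W[:,0]/W[:,2]+K[0,2]).astype(np.float32)[None];v=(K[1,1]*W[:,1]/W[:,2]+K[1,2]).astype(np.float32)[None]
        out.append(cv2.remap(img,u,v,cv2.INTER_CUBIC)[0])
    return A,np.mean(out,0)
def notch(n,img,a0):
    A,b=prof(n,img);w=abs(A-a0)<7;e=abs(abs(A-a0)-6)<1.5
    base=np.polyval(np.polyfit(A[e],b[e],1),A[w]);g=np.clip(base-b[w],0,None)
    return round(float((A[w]*g).sum()/g.sum()),2),round(float(g.max()),0)
E
python3 - <<'E'
from h import *
for n in("top","scene"):
    o=cv2.imread(f"pics/{n}0.png",0).astype(np.float32)
    p,_=manip.camera(n); w=cv2.cvtColor(p,cv2.COLOR_RGB2GRAY).astype(np.float32)
    cv2.imwrite(f"pics/{n}2.png",w)
    for a in(0,90,-179.9+.01 if 0 else 179): 
        print(n,a,notch(n,o,a) if a<170 else '',notch(n,w,a) if a<170 else '')
E
```

```text
top 0 (0.89, 78.0) (-0.33, 93.0)
top 90 (90.92, 113.0) (86.11, 36.0)
top 179  
scene 0 (0.19, 129.0) (-0.98, 134.0)
scene 90 (89.29, 93.0) (91.08, 3.0)
scene 179  [ WARN:0@0.551] global loadsave.cpp:1063 imwrite_ Unsupported depth image for selected encoder is fallbacked to CV_8U.
```

Both cameras show the plate 1.2° past the notch (0.021 rad). I ease it back and relax the radial load.

move_arm(
  series=[
    [0, -0.001, 0, 0, 0, 0, 0.2],
    [0.0005, -0.002, 0, 0, 0, 0, 0.2],
    [0.001, -0.0035, 0, 0, 0, 0, 0.2],
    [0.001, -0.0035, 0, 0, 0, 0, 0.2],
  ],
)

```text
clock: 14.35
tool_pos: [0.6111, 0.1539, 0.1235]
tcp_rot: [-0.001, 0.705, 0.709, -0.002]
wrist_force: [-3.1, -4.9, -4.1]
grip_width: 0.0246
finger_force: 20.0
```

Run:
```python
from h import *
for n in("top","scene"):
    p,_=manip.camera(n); w=cv2.cvtColor(p,cv2.COLOR_RGB2GRAY).astype(np.float32)
    print(n,notch(n,w,0))
```

```text
top (1.05, 79.0)
scene (0.38, 137.0)
```

The residual is now about 0.17°. Releasing and rising.

move_arm(
  series=[
    [0, 0, 0, 0, 0, 0, 0.4],
    [0, 0, 0, 0, 0, 0, 0.6],
    [0, 0, 0, 0, 0, 0, 0.6],
    [0, 0, 0, 0, 0, 0, 0.6],
  ],
)

```text
clock: 14.85
tool_pos: [0.6131, 0.155, 0.1251]
tcp_rot: [0.0, 0.705, 0.709, 0.001]
wrist_force: [0.4, 0.3, 0.2]
grip_width: 0.0517
finger_force: 0.0
```

move_arm(
  series=[
    [0, 0, -0.03, 0, 0, 0, 0.6],
    [0, 0, -0.07, 0, 0, 0, 0.6],
    [0, 0, -0.11, 0, 0, 0, 0.6],
    [0, 0, -0.15, 0, 0, 0, 0.6],
    [0, 0, -0.15, 0, 0, 0, 0.6],
  ],
)

```text
clock: 15.35
tool_pos: [0.6159, 0.1556, 0.2815]
tcp_rot: [0.003, 0.705, 0.709, 0.005]
wrist_force: [0.7, 0.4, 0.8]
grip_width: 0.0529
finger_force: 0.0
```

Run:
```python
from h import *
go(.5343,-.0435,.192,9.2)
for n in("top","scene"):
    p,P=manip.camera(n); w=cv2.cvtColor(p,cv2.COLOR_RGB2GRAY).astype(np.float32)
    print(n,notch(n,w,0))
    _,P=cloud(n,P);x,y,z=np.moveaxis(P,-1,0)
    s=(z>.18)&(z<.215)&(np.hypot(x-.534,y+.043)<.045)
    print(s.sum(),cv2.minAreaRect(np.c_[x[s],y[s]].astype(np.float32)),z[s].max())
```

```text
t 15.35 tcp [0.6159 0.1556 0.2815] yaw 0.4 j6 0.22 F [0.7 0.4 0.8] w 0.0529
shift [-0.1989 -0.0841  0.1067] turn [ 0.7 -0.1 -8.8]
top (1.02, 80.0)
134 ((0.5321956276893616, -0.042947348207235336), (0.014955854043364525, 0.062052879482507706), 9.205615043640137) 0.20554154961241022
scene (0.31, 140.0)
173 ((0.5357547402381897, -0.04093175753951073), (0.016819115728139877, 0.0620826780796051), 11.887235641479492) 0.20018315956258936
```

move_arm(
  series=[
    [-0.04, -0.017, 0, 0, 0, 0, 0.6],
    [-0.08, -0.034, 0, 0, 0, 0, 0.6],
    [-0.12, -0.051, 0, 0, 0, -3, 0.6],
    [-0.16, -0.068, 0, 0, 0, -6, 0.6],
    [-0.199, -0.084, 0, 0, 0, -9, 0.6],
  ],
)

```text
clock: 15.95
tool_pos: [0.5278, -0.0461, 0.2727]
tcp_rot: [-0.001, 0.646, 0.763, -0.001]
wrist_force: [0.0, -0.6, 0.4]
grip_width: 0.0526
finger_force: 0.0
```

move_arm(
  series=[
    [0, 0, 0.02, 0, 0, 0, 0.6],
    [0, 0, 0.04, 0, 0, 0, 0.6],
    [0, 0, 0.055, 0, 0, 0, 0.6],
    [0, 0, 0.055, 0, 0, 0, 0.6],
    [0, 0, 0.055, 0, 0, 0, 0.6],
  ],
)

```text
clock: 16.45
tool_pos: [0.5291, -0.0447, 0.2187]
tcp_rot: [-0.001, 0.647, 0.763, -0.001]
wrist_force: [-0.2, 0.8, -0.3]
grip_width: 0.0528
finger_force: 0.0
```

Run:
```python
from h import *
go(.534,-.0435,.191,9.2)
```

```text
t 16.45 tcp [ 0.5291 -0.0447  0.2187] yaw 9.4 j6 -0.27 F [-0.2  0.8 -0.3] w 0.0528
shift [0.0004 0.0051 0.0464] turn [-0.1 -0.   0.2]
```

move_arm(
  series=[
    [0.0005, 0.005, 0.01, 0, 0, 0, 0.6],
    [0.0005, 0.005, 0.025, 0, 0, 0, 0.6],
    [0.0005, 0.005, 0.038, 0, 0, 0, 0.6],
    [0.0005, 0.005, 0.045, 0, 0, 0, 0.6],
    [0.0005, 0.005, 0.045, 0, 0, 0, 0.6],
  ],
)

```text
clock: 16.95
tool_pos: [0.534, -0.0434, 0.1736]
tcp_rot: [-0.001, 0.647, 0.763, -0.001]
wrist_force: [-0.2, 0.2, 1.4]
grip_width: 0.0523
finger_force: 0.0
```

move_arm(
  series=[
    [0, 0, 0, 0, 0, 0, 0],
    [0, 0, 0, 0, 0, 0, 0],
    [0, 0, 0, 0, 0, 0, 0],
    [0, 0, 0, 0, 0, 0, 0],
    [0, 0, 0, 0, 0, 0, 0],
  ],
  grip_force=30,
)

```text
clock: 17.45
tool_pos: [0.5336, -0.0437, 0.1748]
tcp_rot: [-0.001, 0.647, 0.763, -0.001]
wrist_force: [-13.4, -4.0, 11.3]
grip_width: 0.0163
finger_force: 6.5
```

move_arm(
  series=[
    [0, 0, 0, 0, 0, 0, 0],
    [0, 0, 0, 0, 0, 0, 0],
    [0, 0, 0, 0, 0, 0, 0],
    [0, 0, 0, 0, 0, 0, 0],
  ],
)

```text
clock: 17.85
tool_pos: [0.5328, -0.0439, 0.1748]
tcp_rot: [-0.001, 0.647, 0.763, -0.001]
wrist_force: [-6.9, -1.6, 6.4]
grip_width: 0.0146
finger_force: 30.0
```

move_arm(
  series=[
    [0, -0.001, -0.003, 0, 0, 0, 0],
    [0, -0.001, -0.006, 0, 0, 0, 0],
    [0, -0.001, -0.009, 0, 0, 0, 0],
    [0, -0.001, -0.01, 0, 0, 0, 0],
    [0, -0.001, -0.01, 0, 0, 0, 0],
  ],
)

```text
clock: 18.35
tool_pos: [0.5326, -0.0438, 0.1839]
tcp_rot: [-0.001, 0.647, 0.763, -0.001]
wrist_force: [-1.6, -2.5, -15.3]
grip_width: 0.0149
finger_force: 30.0
```

move_arm(
  series=[
    [0, 0, 0, 0, 0, -6, 0],
    [0, 0, 0, 0, 0, -12, 0],
    [0, 0, 0, 0, 0, -18, 0],
    [0, 0, 0, 0, 0, -24, 0],
    [0, 0, 0, 0, 0, -30, 0],
  ],
)

```text
clock: 18.85
tool_pos: [0.5334, -0.0435, 0.1842]
tcp_rot: [-0.0, 0.426, 0.905, 0.0]
wrist_force: [0.2, -1.2, -15.4]
grip_width: 0.0147
finger_force: 30.0
```

move_arm(
  series=[
    [0, 0, 0, 0, 0, -6, 0],
    [0, 0, 0, 0, 0, -12, 0],
    [0, 0, 0, 0, 0, -18, 0],
    [0, 0, 0, 0, 0, -24, 0],
    [0, 0, 0, 0, 0, -30, 0],
  ],
)

```text
clock: 19.35
tool_pos: [0.534, -0.0429, 0.1844]
tcp_rot: [0.0, 0.177, 0.984, 0.001]
wrist_force: [1.6, 3.0, -15.7]
grip_width: 0.0148
finger_force: 30.0
```

```bash
python3 -c "
from h import *
go(.534,-.0425,.1984,90.6);print(manip.state()['torque'])"
```

```text
t 19.35 tcp [ 0.534  -0.0429  0.1844] yaw 69.6 j6 -1.32 F [  1.6   3.  -15.7] w 0.0148
shift [0.0001 0.0004 0.0047] turn [  0.1   0.  -21. ]
[ 0.28714207 -0.44134628 -0.04149417]
```

move_arm(
  series=[
    [0, 0, 0, 0, 0, -5, 0],
    [0, 0, 0, 0, 0, -10, 0],
    [0, 0, 0, 0, 0, -15, 0],
    [0, 0, 0, 0, 0, -19, 0],
    [0, 0, 0, 0, 0, -21, 0],
  ],
)

```text
clock: 19.85
tool_pos: [0.5341, -0.0423, 0.1844]
tcp_rot: [0.0, -0.004, 1.0, 0.001]
wrist_force: [1.8, 6.4, -14.5]
grip_width: 0.0146
finger_force: 30.0
```

move_arm(
  series=[
    [0, 0, 0.004, 0, 0, 0, 0],
    [0, 0, 0.008, 0, 0, 0, 0],
    [0, 0, 0.012, 0, 0, 0, 0],
    [0, 0, 0.015, 0, 0, 0, 0],
    [0, 0, 0.015, 0, 0, 0, 0],
  ],
)

```text
clock: 20.35
tool_pos: [0.5342, -0.0423, 0.1697]
tcp_rot: [0.0, -0.003, 1.0, 0.001]
wrist_force: [-0.0, 5.1, -10.3]
grip_width: 0.0145
finger_force: 30.0
```

```bash
python3 -c "
from h import *
go(.534,-.0425,.174,90.6);print(manip.state()['torque'])"
```

```text
t 20.35 tcp [ 0.5342 -0.0423  0.1697] yaw 90.3 j6 -1.68 F [ -0.    5.1 -10.3] w 0.0145
shift [ 0.0003 -0.0002  0.0144] turn [ 0.1  0.1 -0.3]
[ 0.74201137 -0.11894127  0.01446639]
```

It has passed below the lands with the spring still pulling, so the pin is in the deep slot. Lowering the rest.

move_arm(
  series=[
    [0, 0, 0.003, 0, 0, 0, 0],
    [0, 0, 0.006, 0, 0, 0, 0],
    [0, 0, 0.009, 0, 0, 0, 0],
    [0, 0, 0.011, 0, 0, 0, 0],
    [0, 0, 0.011, 0, 0, 0, 0],
  ],
)

```text
clock: 20.85
tool_pos: [0.5343, -0.0423, 0.1592]
tcp_rot: [0.001, -0.003, 1.0, 0.001]
wrist_force: [-0.6, 5.3, -5.6]
grip_width: 0.0149
finger_force: 30.0
```

move_arm(
  series=[
    [0, 0, 0.001, 0, 0, 0, 0],
    [0, 0, 0.002, 0, 0, 0, 0],
    [0, 0, 0.003, 0, 0, 0, 0],
    [0, 0, 0.003, 0, 0, 0, 0],
  ],
)

```text
clock: 21.25
tool_pos: [0.5346, -0.0423, 0.158]
tcp_rot: [0.001, -0.003, 1.0, 0.001]
wrist_force: [-5.5, 6.6, 9.6]
grip_width: 0.0147
finger_force: 30.0
```

The tool bottomed at 0.158, about 26 mm below the lift height, and the force reversed. Releasing, rising, and checking.

move_arm(
  series=[
    [0, 0, 0, 0, 0, 0, 0.2],
    [0, 0, 0, 0, 0, 0, 0.5],
    [0, 0, 0, 0, 0, 0, 0.5],
    [0, 0, 0, 0, 0, 0, 0.5],
    [0, 0, 0, 0, 0, 0, 0.5],
  ],
)

```text
clock: 21.75
tool_pos: [0.5339, -0.0438, 0.1558]
tcp_rot: [0.0, -0.003, 1.0, -0.0]
wrist_force: [-0.3, 0.1, 0.5]
grip_width: 0.043
finger_force: 0.0
```

move_arm(
  series=[
    [0, 0, -0.03, 0, 0, 0, 0.5],
    [0, 0, -0.07, 0, 0, 0, 0.5],
    [0, 0, -0.11, 0, 0, 0, 0.5],
    [0, 0, -0.15, 0, 0, 0, 0.5],
    [0, 0, -0.15, 0, 0, 0, 0.5],
  ],
)

```text
clock: 22.25
tool_pos: [0.5367, -0.0441, 0.3114]
tcp_rot: [0.005, -0.003, 1.0, -0.001]
wrist_force: [0.3, 0.3, -0.5]
grip_width: 0.0437
finger_force: 0.0
```

move_arm(
  series=[
    [0, -0.04, 0, 0, 0, 0, 0.5],
    [0, -0.08, 0, 0, 0, 0, 0.5],
    [0, -0.12, 0, 0, 0, 0, 0.5],
    [0, -0.16, 0, 0, 0, 0, 0.5],
    [0, -0.2, 0, 0, 0, 0, 0.5],
  ],
)

```text
clock: 22.75
tool_pos: [0.5344, -0.2452, 0.3048]
tcp_rot: [-0.0, -0.003, 1.0, 0.0]
wrist_force: [0.4, 1.1, -0.3]
grip_width: 0.0439
finger_force: 0.0
```

move_arm(
  series=[
    [0, -0.04, 0, 0, 0, 0, 0.5],
    [0, -0.08, 0, 0, 0, 0, 0.5],
    [0, -0.08, 0, 0, 0, 0, 0.5],
    [0, -0.08, 0, 0, 0, 0, 0.5],
  ],
)

```text
clock: 23.15
tool_pos: [0.5348, -0.3241, 0.3044]
tcp_rot: [-0.001, -0.002, 1.0, 0.001]
wrist_force: [0.4, -0.5, 0.4]
grip_width: 0.0441
finger_force: 0.0
```

Run:
```python
from h import *
pics=[]
for n in("top","scene"):
    p,d=manip.camera(n); w=cv2.cvtColor(p,cv2.COLOR_RGB2GRAY).astype(np.float32)
    print(n,notch(n,w,0),notch(n,w,90))
    for D in(np.load(n+"0.npy"),d):
        _,P=cloud(n,D);x,y,z=np.moveaxis(P,-1,0)
        for lo,hi,c in((.15,.215,(.534,-.0435)),(.145,.17,(.533,.0755))):
            s=(z>lo)&(z<hi)&(np.hypot(x-c[0],y-c[1])<.05);r=cv2.minAreaRect(np.c_[x[s],y[s]].astype(np.float32))
            print(s.sum(),np.round(r[0],4),np.round(r[1],4),round(r[2],1),"ztop",np.percentile(z[s],80).round(4))
    pics.append(p)
cv2.imwrite("pics/f.png",cv2.resize(pics[0][90:310,150:520],(740,440),interpolation=cv2.INTER_CUBIC)[:,:,::-1])
cv2.imwrite("pics/f2.png",cv2.resize(pics[1][130:310,150:510],(720,360),interpolation=cv2.INTER_CUBIC)[:,:,::-1])
```

```text
top (1.04, 81.0) (91.31, 102.0)
140 [ 0.5329 -0.0448] [0.0618 0.021 ] 5.0 ztop 0.1828
543 [0.5279 0.076 ] [0.0707 0.0622] 0.8 ztop 0.1609
139 [ 0.5327 -0.0422] [0.0614 0.0158] 0.5 ztop 0.1835
520 [0.532  0.0798] [0.0625 0.071 ] 0.7 ztop 0.161
scene (0.31, 139.0) (89.66, 95.0)
124 [ 0.5363 -0.0416] [0.0152 0.0628] 89.9 ztop 0.1813
427 [0.5303 0.0788] [0.0599 0.0773] 89.4 ztop 0.1591
125 [ 0.5349 -0.0416] [0.015  0.0655] 89.7 ztop 0.1811
408 [0.5388 0.0799] [0.0718 0.061 ] 89.2 ztop 0.159
```

View pics/f.png

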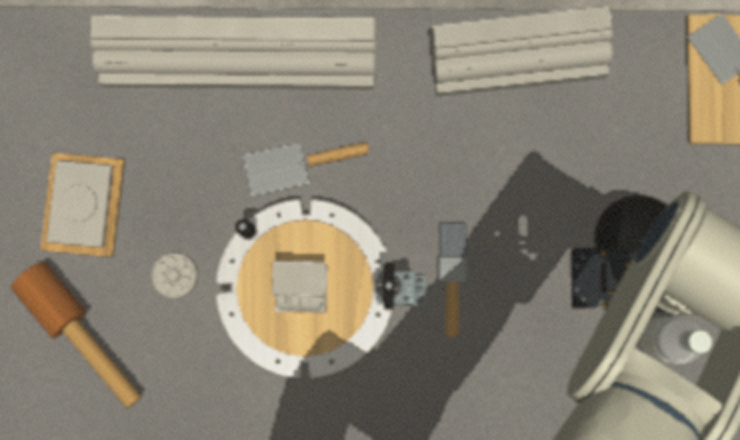

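View pics/f2.png

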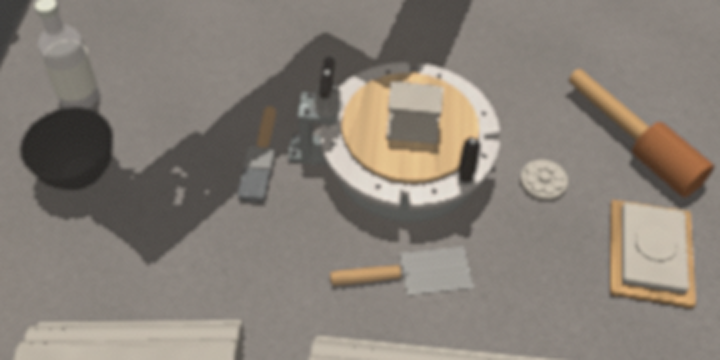

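The final views show the corbel's scroll facing the robot (top crop (300,300)), and the T-bar back at its starting height and yaw. The plate is on the notch to about 0.2° and the bystanders have not moved. Handing in.

```bash
python3 -c "
from station import manip
print(manip.sign_off())"
```

```text
the job is handed in; nothing more can be done
None
```

I turned the plate a quarter turn clockwise, so the corbel's scrolled front now faces the robot, and dropped the plunger pin back in to lock it; the last camera check found the T-bar back at its starting height, the plate within about 0.2° of its notch and the other things in place, and the job is handed in at about 23 s.

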